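# Crimp a vial cap with the hand-lever press

## Task

Crimp the cap on the vial that stands in the hand-lever press: first flip the safety catch on the press all the way over backwards so that it stays off, then pull the press lever down to its stop and keep it there. Finish while still holding the lever down hard against its return spring, with the vial standing in its nest under the press head; do not let go, and leave the glass beaker, the test-tube rack and the tray of vials where they stand.

Things in the scene. Friction and masses are not known exactly. Their poses are not given: they have to be found in the camera images.
- press: Grey cast hand-lever crimping press, fixed. Origin: centre of its base's underside, on the bench; x to its back, y to its left, z up; in its frame (mm): base 200 x 120 x 25 high; column x 35 to 90, y -27 to 27; head x -67 to 90, y -30 to 30, z 150 to 222. The steel ram goes down through the head at x -30, y 0; its 24 mm wide top end reaches z 247. Lever on the right side, safety catch on the left.
- catch (a joint): Safety catch, a 150 g steel hook turning on a stud along the press's y at x 31, y 55, z 209 mm (press frame). 0 = on: it lies forwards, its nose between two lugs on the lever's shaft, and blocks the lever. Grows as the front end swings up and back over the stud, to a stop at 1.9 rad. No spring: below 0.8 rad it falls shut, past 1.15 rad it falls back to the stop and stays.
- catch_spur (a point): Grip point of the thumb spur, an upright steel plate on the catch's front end, 10 mm thick (along press y), 16 mm wide (x); top 18 mm above this point, lower end, at the catch's arm, 27 mm below. Catch on: at x -36, y 55, z 261 mm in the press frame (67 mm before, 52 mm above the stud), 39 mm above the head's top. Axes: the catch's own, the press's while the catch is on.
- lever: The lever: steel shaft, bar and grip, all one piece. Origin: on its shaft, at x -4, y 0, z 185 mm in the press frame. Axes: the press's axes while the lever is raised; they turn with it about y.
- lever_turn (a joint): Lever, turning on a shaft along the press's y at x -4, z 185 mm (press frame). 0 = raised, at rest, pointing to the press's front (-x) and 45 degrees up; grows as it is pulled forwards and down to its stop at 1.15 rad (21 degrees below level). A return spring lifts it when let go: about 4 N at the grip to start, 9 N at the stop. Moves the ram down 16 mm per rad; on the vial from 0.75 rad.
- lever_grip (a point): Centre of the lever's black round hand grip, 22 mm in diameter, 90 mm long (45 mm to the free end), on a 13 mm bar; 155 mm from the shaft, at y -58 mm in the press frame (raised: x -114, z 295 mm; at the stop: x -149, z 129 mm). The gripper's way down to it is clear, nothing stands within 60 mm on either side.
- pad: Black sprung pressure pad, 18 mm in diameter, in the mouth of a steel bell, 40 mm wide, on the ram's lower end. Origin: centre of its lower face, 12 mm above the vial's cap while the lever is up. It presses on the cap with about 25 N at the lever's stop.
- vial: Amber glass vial, 22.5 mm in diameter and 76 mm tall with its aluminium cap, standing loose in the nest of the press, under the bell. Origin: centre of its underside; z up.
- nest (a point): Centre of the floor of the nest, a steel ring (24 mm inside, 36 mm outside, 10 mm high) on the base of the press at x -30, y 0, z 25 mm in the press frame.
- beaker: Bystander: empty glass beaker, 72 mm in diameter, 95 mm tall. Origin: centre of its underside.
- tube_rack: Bystander: white plastic rack with glass test tubes, 75 x 150 mm, 122 mm tall. Origin: centre of its underside.
- vial_tray: Bystander: white tray with finished vials, 100 x 130 mm, 80 mm tall. Origin: centre of its underside.

How it is judged:
On the way, in this order (a step that is already met when the one before it is completed fails the run):
1. the safety catch is flipped back while the lever is still up (value of joint catch above 1.2 rad and value of joint lever_turn below 0.12 rad), for 0.1 s.
2. the lever is pulled down to its stop by the gripper (value of joint lever_turn above 1.05 rad and contact force between the fingers and lever above 2 N), for 0.2 s.
At the end, for the whole second after the job is handed in: The gripper still holds the lever down (more than 1.05 of 1.15 rad, fingers loading it with more than 2 N), the catch stays flipped back (more than 1.2 rad), and the vial stands upright in its nest (within 4 mm, 6 degrees) with the pad pressing on its cap with more than 10 N (all of step 2 and value of joint catch above 1.2 rad and contact force between pad and vial above 10 N and horizontal distance between vial and nest below 0.004 m and angle between vial's own z axis and vertical below 0.1 rad); the arm keeps its last pose, push and grip.
It fails at once if the beaker is disturbed (distance of beaker from where it was at the start of the episode above 0.03 m).
It fails at once if the test-tube rack is disturbed (distance of tube_rack from where it was at the start of the episode above 0.03 m).
It fails at once if the tray of vials is disturbed (distance of vial_tray from where it was at the start of the episode above 0.03 m).
It also fails if it takes over 48 s, if anything falls off the work surface, if the arm or the gripper's body presses on something with over 40 N, if the wrist force passes 120 N, or if a joint passes its speed limit or range.

## Robot

A 7-joint arm with a two-finger parallel gripper is mounted at the origin on the work surface. World frame = base frame: x ahead of the robot, y to its left, z up, the work surface at z = 0. Lengths are in m, angles in rad, forces in N, time in s.
With the tool pointing down it reaches from about 0.35 to 0.9 m from the base axis. Payload 8.1 kg.
Tool frame: the origin (TCP) lies midway between the tips of the shut fingers; the grasp point (between the pads) lies behind it (arm.tcp_to_grasp is the z of the grasp point in the tool frame, in m); z points along the fingers, y is the line along which they close (so a half turn about z gives the same grasp; the last joint's range is limited). The gripper opens to 92 mm and grips with 3 to 60 N. Pads are 19 mm wide; open, the fingers measure 130 mm over their backs; the gripper's body (75 mm by 190 mm) begins 47 mm behind the grasp point.
Start: joints at [-1.218, 0.434, 0.025, 1.573, -0.012, 1.134, -0.075], TCP at [0.275, 0.561, 0.227] pointing down, gripper open.
Joint ranges: [-2.62, 2.62], [-0.44, 2.09], [-1.27, 1.32], [0.08, 2.57], [-1.32, 4.46], [0.12, 2], [-2.74, 2.74]. Speed limits (rad/s): [2.22, 2.22, 3.01, 3.01, 3.14, 3.14, 3.14].

## Interface

Orientations are given as a rotation vector (axis times angle).
In Python, from cell import readout, vision, arm gives the robot as it stands.
- The arm moves only by the tool carry_out, never from a script. Its argument "increments" is one flat list of numbers, 6 for each row, row after row: the shift along the world's x, y, z in mm, then the turn, a rotation vector about the world's x, y, z in rad. In form: [tx, ty, tz, wx, wy, wz, tx, ty, tz, wx, wy, wz, ...]. A call has 1 to 20 rows; each row shifts and turns the commanded pose from where the row before left it; what a row does not reach is not made up. A row lasts 1/8 s, in which the tool goes at most 62.5 mm and 10.7 degrees, less where a joint would pass 70% of its speed; a pose out of reach is approached as far as the arm can. A call with a gripper value outside its range is refused whole. "grip" is the closure, from 0 (fully open) to 1 (shut), set as the call begins (left out, the last holds). The fingers move at their own pace and stop on an object; "newtons" is the grip in N (left out, the last holds). Time passes only in rows, so rows that do not move let the fingers close. It gives the time, the measured TCP pose, the force, the opening and the grip force at its end, in the units of the state.
- readout.observe(): the state, without advancing time (a new reading comes with each control period).
- vision.get_image(name): name is "scene" or "top" or "wrist"; returns the picture (400x640x3 uint8, red, green, blue); there is no depth.
- vision.calibration(name): a dict with "fov_y" (degrees; the focal length in pixels is half the picture's height over the tangent of half this angle, whatever the lens; pixels are square), "cx", "cy" (the principal point, pixels), "pose" (4x4, takes a point from camera to world coordinates). Camera axes: x right, y up, looking along -z (the intrinsics and any distortion apply to the point x, -y, -z); pixel columns grow to the right and rows downward; lengths in m; the calibration is good to about 2 mm. A picture is of the moment at which its call begins: read the wrist's pose just before it. calibration takes no time and is no camera call; for the wrist camera it gives the pose at the moment of the call.
- arm.sign_off(): hands the job in; it is judged then, once.
The state is a dict: "clock": time; "joints": joint angles; "dq": joint speeds; "joint_efforts": joint torques, N m; "position": TCP position; "ee_rot": TCP orientation; "force": force on the tool from outside, world axes, zero at the start; "ft_torque": the same for the moment, N m; "width": opening from 0.0 (shut) to 1.0 (fully open); "gripper_force": force on a finger pad.
Only numpy, scipy, OpenCV 4.12 (cv2) and the standard library are available. Lean on these libraries where they do the work, as an engineer would, in place of code of your own. Each camera call takes 0.05 s, during which the arm holds its last target. There are 200 camera calls.

## Working session

There is one attempt and no reset: what is moved stays moved. The work goes in short steps, Python scripts to look and compute and a tool call to move; the robot and the scene stay as the last step left them, time stands still between calls to the robot, and variables do not carry over. Pictures are saved under pics/ and viewed, at most 10 in all, crops included, and the job is handed in when it is done.

Besides the shell and the picture viewer there is one more tool, called after "Call:" by a JSON object that holds its "api" and its "payload", one argument or row to a line. carry_out: Moves the arm, as the interface text tells. Its arguments: {"type":"object","properties":{"increments":{"type":"array","items":{"type":"number"}},"grip":{"type":"number"},"newtons":{"type":"number"}},"required":["increments"]}

```bash
mkdir -p pics; python3 - <<'E'
from cell import readout, vision, arm
import cv2
s=readout.observe(); print(s['clock'],s['position'],s['ee_rot'],arm.tcp_to_grasp)
for n in ("scene","top"):
    cv2.imwrite(f"pics/{n}0.png",vision.get_image(n)[:,:,::-1]); c=vision.calibration(n); print(n,c)
E
```

```text
0.0 [0.27492214 0.56068632 0.22596764] [-7.09856046e-01 -3.06008745e+00  2.44599835e-03] -0.0188
scene {'fov_y': 43.22509663106814, 'cx': 325.88554476661545, 'cy': 198.02072826628668, 'pose': array([[-0.76437483, -0.36934463,  0.52850323,  1.3014626 ],
       [ 0.64476029, -0.44281975,  0.62305284,  0.8343526 ],
       [ 0.00391045,  0.8170038 ,  0.57661902,  1.00655563],
       [ 0.        ,  0.        ,  0.        ,  1.        ]])}
top {'fov_y': 43.2150260099218, 'cx': 318.3666707706646, 'cy': 199.9488126039712, 'pose': array([[ 0.01725087,  0.98708408, -0.15927153,  0.29245282],
       [-0.99983176,  0.01603719, -0.00890244, -0.08355385],
       [-0.00623319,  0.15939831,  0.98719468,  1.84365261],
       [ 0.        ,  0.        ,  0.        ,  1.        ]])}
```

View pics/scene0.png

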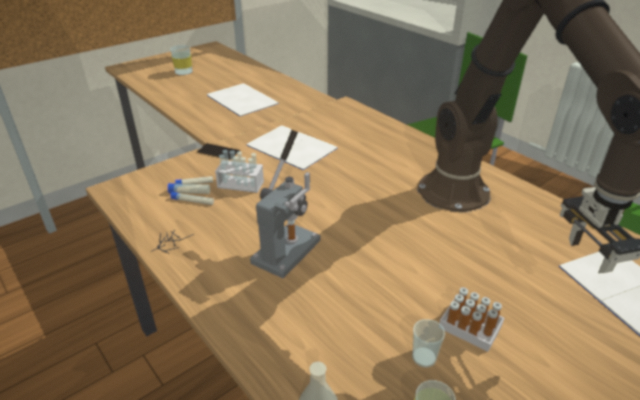

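View pics/top0.png

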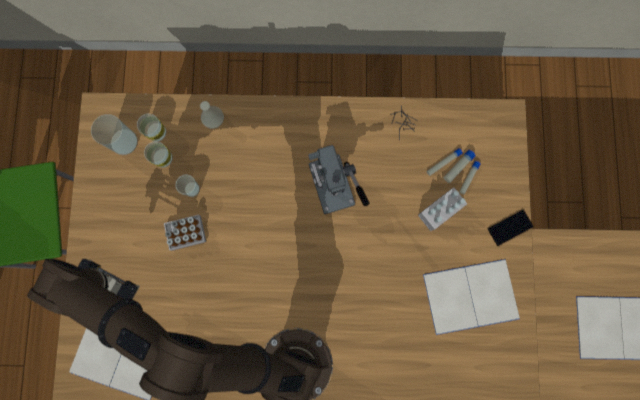

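The press is around (335,180) in top and (285,230) in scene, its front facing the robot; I'll enlarge both.

```bash
python3 - <<'E'
import cv2,numpy as np
a=cv2.imread('pics/top0.png')[135:225,290:390]; b=cv2.imread('pics/scene0.png')[120:280,235:335]
cv2.imwrite('pics/crop.png',np.hstack([cv2.resize(a,(450,405),interpolation=2).copy() if 0 else cv2.copyMakeBorder(cv2.resize(a,(450,405),interpolation=2),0,155,0,0,0),cv2.resize(b,(350,560),interpolation=2)]))
E
```

```text
(no output)
```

View pics/crop.png

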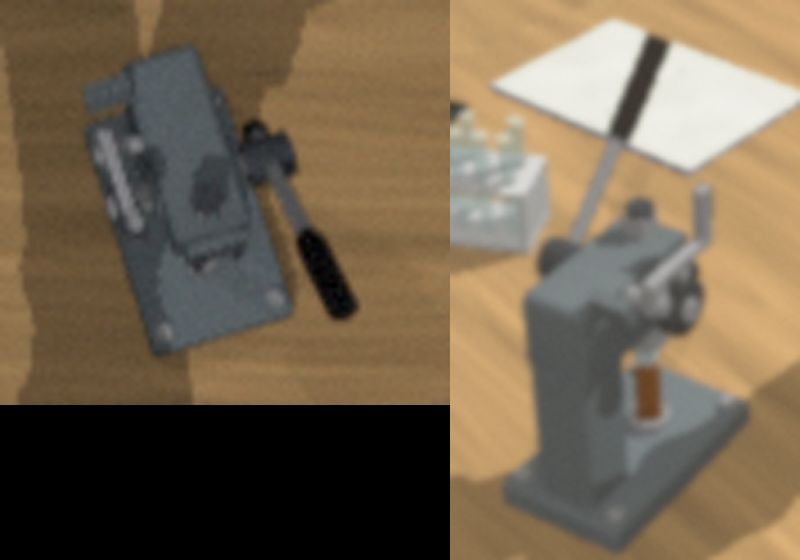

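```bash
cat > h.py <<'E'
import numpy as np
from cell import readout, vision, arm
from scipy.spatial.transform import Rotation as R
def proj(c,P):
    T=np.linalg.inv(c['pose']); p=np.asarray(P)@T[:3,:3].T+T[:3,3]
    f=200/np.tan(np.radians(c['fov_y'])/2)
    return np.c_[c['cx']+f*p[:,0]/-p[:,2], c['cy']-f*p[:,1]/-p[:,2]]
def world(q,P):  # q=x,y,yaw ; P press frame mm
    return R.from_euler('z',q[2]).apply(np.asarray(P)/1000.)+[q[0],q[1],0]
E
cat > fit.py <<'E'
from h import *
from scipy.optimize import least_squares
t=np.array([[157,352,-100,60,25],[292,312,-100,-60,25],[343,312,-145,-58,326],[308,235,-82,-58,263],[137,226,-36,55,279]],float)
s=np.array([[703,188,-36,55,279],[655,40,-145,-58,326],[621,138,-82,-58,263],[618,540,100,60,25],[507,492,100,-60,25],[747,402,-100,60,25]],float)
t[:,:2]=t[:,:2]/4.5+[290,135]-.4; s[:,:2]=(s[:,:2]-[450,0])/3.5+[235,120]-.35
ct,cs=vision.calibration('top'),vision.calibration('scene')
res=lambda q:np.r_[proj(ct,world(q,t[:,2:]))-t[:,:2],proj(cs,world(q,s[:,2:]))-s[:,:2]].ravel()
r=least_squares(res,[.6,-.1,.3],loss='soft_l1'); q=r.x; print(q,res(q).reshape(-1,2).round(1))
np.save('q.npy',q)
print(world(q,[[-36,55,261],[31,55,209],[-114,-58,295],[-149,-58,129],[-4,-58,185],[-30,0,25]]).round(4))
E
python3 fit.py
```

```text
[ 0.65059859 -0.11306337  0.32805419] [[-0.5  0.6]
 [ 0.9 -0.5]
 [ 0.1 -1.5]
 [-0.1  0.1]
 [-0.4 -1.7]
 [ 0.1 -0.2]
 [ 1.1 -0. ]
 [-0.8  0.4]
 [ 1.1 -0.7]
 [-1.4 -2.1]
 [ 1.7 -0.3]]
[[ 0.5988 -0.0726  0.261 ]
 [ 0.6622 -0.051   0.209 ]
 [ 0.5614 -0.2047  0.295 ]
 [ 0.5282 -0.216   0.129 ]
 [ 0.6655 -0.1693  0.185 ]
 [ 0.6222 -0.1227  0.025 ]]
```

Fit is consistent to about 1–2 px. I'll move above the spur with the tool's y axis along the press's y, fingers part open.

Call:
{"api": "carry_out", "payload": {
  "increments": [20,-40,9,0,0,0.049,20,-40,9,0,0,0.049,20,-40,9,0,0,0.049,20,-40,9,0,0,0.049,20,-40,9,0,0,0.049,20,-40,9,0,0,0.049,20,-40,9,0,0,0.049,20,-40,9,0,0,0.049,20,-40,9,0,0,0.049,20,-40,9,0,0,0.049,20,-40,9,0,0,0.049,20,-40,9,0,0,0.049,20,-40,9,0,0,0.049,20,-40,9,0,0,0.049,20,-40,9,0,0,0.049,20,-40,9,0,0,0.049,0,0,0,0,0,0],
  "grip": 0.6,
  "newtons": 12
}}

```text
clock: 2.22
position: [0.5957, -0.0831, 0.3706]
ee_rot: [0.505, -3.1, 0.003]
force: [-0.6, -0.3, 0.9]
width: 0.399
gripper_force: 0.0
```

```bash
python3 - <<'E'
from h import *
import cv2
s=readout.observe(); c=vision.calibration('wrist'); im=vision.get_image('wrist')
np.savez('w1.npz',**{k:c[k] for k in c}); cv2.imwrite('pics/w1.png',im[:,:,::-1])
q=np.load('q.npy'); print(s['clock'],s['position'],s['width'],(R.from_rotvec(s['ee_rot']).as_matrix()).round(3))
print(proj(c,world(q,[[-36,55,279],[-36,55,261],[-114,-58,295],[-30,0,247],[-145,-58,326]])).round())
E
```

```text
2.225 [ 0.59567041 -0.0831082   0.37059869] 0.3988686244363702 [[-0.948 -0.317 -0.   ]
 [-0.317  0.948 -0.002]
 [ 0.001 -0.002 -1.   ]]
[[329. 207.]
 [328. 201.]
 [184. 118.]
 [273. 202.]
 [156.  69.]]
```

View pics/w1.png

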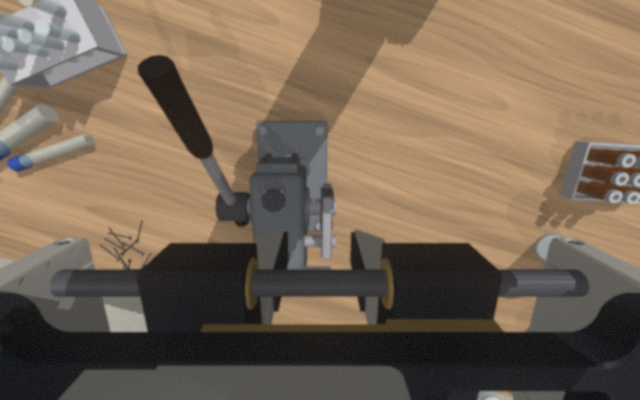

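```bash
python3 - <<'E'
from h import *
import cv2
c=dict(np.load('w1.npz')); q=np.load('q.npy')
im=cv2.imread('pics/w1.png')
P=[[-44,50,279],[-44,60,279],[-28,60,279],[-28,50,279],[-100,60,25],[-100,-60,25],[-30,0,247]]
b=cv2.resize(im[40:280,140:360],None,fx=2.4,fy=2.4,interpolation=2)
for u,v in proj(c,world(q,P)): print(round(u,1),round(v,1)); cv2.circle(b,(int((u-140)*2.4),int((v-40)*2.4)),2,(0,0,255),-1)
cv2.imwrite('pics/w1c.png',b)
E
```

```text
323.3 198.1
334.6 198.1
334.4 215.0
323.3 215.0
327.4 121.7
255.4 122.0
273.4 202.4
```

View pics/w1c.png

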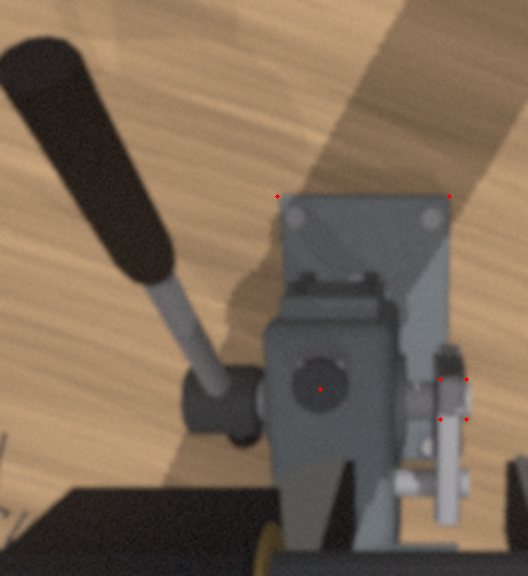

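Projected spur (red) coincides with the observed spur top within about 2 mm. Descending and closing lightly.

Call:
{"api": "carry_out", "payload": {
  "increments": [3,10,0,0,0,0,0,0,-30,0,0,0,0,0,-30,0,0,0,0,0,-30,0,0,0,0,0,-28,0,0,0,0,0,0,0,0,0]
}}

```text
clock: 3.02
position: [0.5966, -0.0662, 0.2508]
ee_rot: [0.517, -3.095, -0.003]
force: [-0.6, 0.1, -0.4]
width: 0.401
gripper_force: 0.0
```

Call:
{"api": "carry_out", "payload": {
  "increments": [0,0,0,0,0,0,0,0,0,0,0,0,0,0,0,0,0,0,0,0,0,0,0,0],
  "grip": 1,
  "newtons": 12
}}

```text
clock: 3.52
position: [0.6003, -0.0729, 0.2542]
ee_rot: [-0.507, 3.095, -0.009]
force: [7.8, -10.9, -3.8]
width: 0.108
gripper_force: 12.0
```

```bash
cat > arc.py <<'E'
from h import *
q=np.load('q.npy'); s=readout.observe(); print(s['width']*92,s['gripper_force'],s['position'])
# TCP moves by the same shift as the spur (vertical tool); spur grip ~ z+8
def rows(c,p0,ths,sgn=1):
    v=np.array(p0)-c; P=[c+R.from_euler('y',t).apply(v) for t in ths]
    W=world(q,P)*1000; return np.diff(W,axis=0).round(1)
print(rows(np.array([31,55,209.]),[-36,55,266.],np.linspace(0,1.45,15)).tolist())
E
python3 arc.py
```

```text
9.945458997589261 11.993976831436157 [ 0.60031058 -0.07286339  0.25417745]
[[5.9, 2.0, 6.6], [6.5, 2.2, 5.9], [7.1, 2.4, 5.2], [7.6, 2.6, 4.4], [7.9, 2.7, 3.5], [8.2, 2.8, 2.7], [8.5, 2.9, 1.7], [8.6, 2.9, 0.8], [8.6, 2.9, -0.1], [8.6, 2.9, -1.1], [8.4, 2.9, -2.0], [8.2, 2.8, -2.9], [7.8, 2.7, -3.8], [7.4, 2.5, -4.6]]
```

Gripped (10 mm). Relieve the side load and carry the spur along its arc.

Call:
{"api": "carry_out", "payload": {
  "increments": [1,-3,0,0,0,0,1,-3,0,0,0,0,6,2,6.6,0,0,0,6.5,2.2,6,0,0,0,7,2.4,5.2,0,0,0,7.5,2.6,4.4,0,0,0,8,2.7,3.5,0,0,0,8.2,2.8,2.7,0,0,0,8.5,2.9,1.7,0,0,0]
}}

```text
clock: 4.65
position: [0.6523, -0.0563, 0.283]
ee_rot: [0.514, -3.099, -0.001]
force: [-2.4, 3.5, -1.4]
width: 0.108
gripper_force: 12.0
```

```bash
python3 - <<'E'
from h import *
q=np.load('q.npy'); s=readout.observe(); p=R.from_euler('z',-q[2]).apply((s['position']-[q[0],q[1],0])*1000);print(p, s['force'],s['width']*92,s['ft_torque'])
E
```

```text
[ 19.92702064  53.22962334 283.03251393] [-2.36836589  3.47402042 -1.40535296] 9.91300358050109 [ 0.84617289  0.79210761 -0.03391934]
```

Call:
{"api": "carry_out", "payload": {
  "increments": [8.6,2.9,0.8,0,0,0,8.6,2.9,0,0,0,0,8.6,2.9,-1,0,0,0,8.4,2.9,-2,0,0,0,8.2,2.8,-3,0,0,0,7.8,2.7,-3.8,0,0,0,7.4,2.5,-4.6,0,0,0,0,0,0,0,0,0]
}}

```text
clock: 5.65
position: [0.7108, -0.0371, 0.2692]
ee_rot: [-0.514, 3.098, -0.0]
force: [1.0, 5.0, 3.6]
width: 0.107
gripper_force: 12.0
```

```bash
python3 - <<'E'
from h import *
import cv2
q=np.load('q.npy'); s=readout.observe(); p=R.from_euler('z',-q[2]).apply((s['position']-[q[0],q[1],0])*1000);print(p, s['force'],s['width']*92)
cv2.imwrite('pics/s2.png',cv2.resize(vision.get_image('scene')[100:290,200:400,::-1],None,fx=3,fy=3,interpolation=2))
E
```

```text
[ 81.42256701  52.53344128 269.15660026] [0.95378438 4.95125976 3.64565959] 9.822921763072909
```

View pics/s2.png

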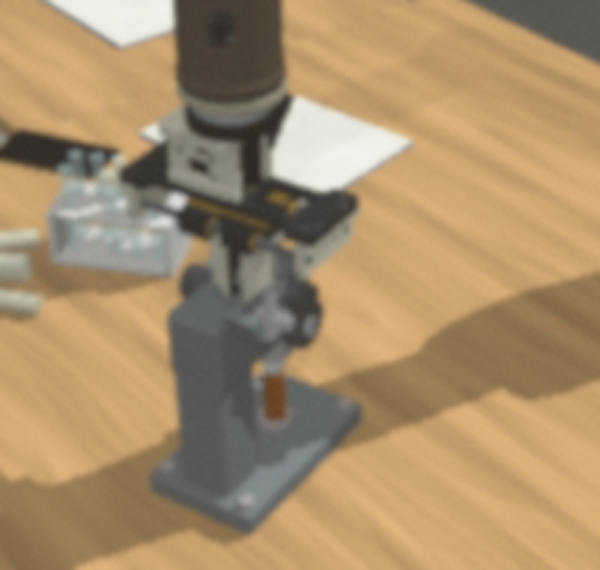

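Still gripping at about 1.5 rad. Release and rise.

Call:
{"api": "carry_out", "payload": {
  "increments": [0,0,0,0,0,0,0,0,0,0,0,0,0,0,0,0,0,0,0,0,0,0,0,0,0,0,25,0,0,0,0,0,40,0,0,0,0,0,45,0,0,0,0,0,45,0,0,0,-15,-15,0,0,0,0,-35,-40,0,0,0,0,-35,-40,0,0,0,0,0,0,0,0,0,0],
  "grip": 0.6
}}

```text
clock: 7.2
position: [0.6218, -0.1377, 0.4259]
ee_rot: [-0.501, 3.1, -0.004]
force: [0.4, 0.2, -0.2]
width: 0.402
gripper_force: 0.0
```

```bash
python3 - <<'E'
from h import *
import cv2
q=np.load('q.npy'); s=readout.observe(); p=R.from_euler('z',-q[2]).apply((s['position']-[q[0],q[1],0])*1000);print(p, s['clock'],s['position'],s['force'],s['width']*92)
cv2.imwrite('pics/s3.png',cv2.resize(vision.get_image('scene')[100:290,200:400,::-1],None,fx=3,fy=3,interpolation=2))
E
```

```text
[-35.2263352  -14.03403689 425.92430013] 7.2 [ 0.62177263 -0.13769897  0.4259243 ] [ 0.41529177  0.20809307 -0.21368222] 36.96819833770156
```

View pics/s3.png

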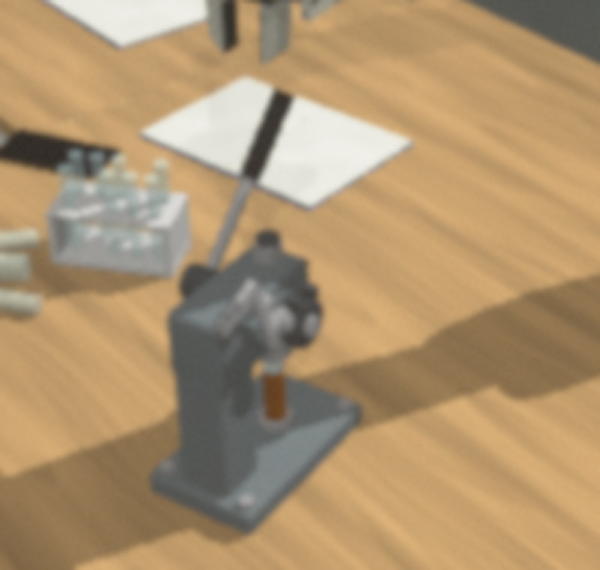

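Catch lies back, lever is up. Now go over the grip and descend.

Call:
{"api": "carry_out", "payload": {
  "increments": [-30,-33,0,0,0,0,-30,-34,0,0,0,0,0,0,-10,0,0,0,0,0,-35,0,0,0,0,0,-35,0,0,0,0,0,-35,0,0,0,0,0,-30,0,0,0,0,0,0,0,0,0],
  "grip": 0.3
}}

```text
clock: 8.25
position: [0.5642, -0.1974, 0.2767]
ee_rot: [0.516, -3.095, -0.004]
force: [0.4, -0.5, 0.3]
width: 0.698
gripper_force: 0.0
```

Call:
{"api": "carry_out", "payload": {
  "increments": [0,0,0,0,0,0,0,0,0,0,0,0,0,0,0,0,0,0,0,0,0,0,0,0,0,0,0,0,0,0],
  "grip": 1,
  "newtons": 20
}}

```text
clock: 8.88
position: [0.5659, -0.2033, 0.2799]
ee_rot: [-0.509, 3.097, -0.01]
force: [7.0, -10.6, -4.5]
width: 0.231
gripper_force: 20.0
```

```bash
python3 - <<'E'
from h import *
q=np.load('q.npy'); s=readout.observe(); p=R.from_euler('z',-q[2]).apply((s['position']-[q[0],q[1],0])*1000);print(p, s['clock'],s['force'],s['width']*92)
c=np.array([-4,-58,185.]);P=[c+R.from_euler('y',-t).apply(np.array([-114,-58,297.])-c) for t in np.linspace(0,1.2,17)]
print((np.diff(world(q,P),axis=0)*1000).round(1).tolist())
E
```

```text
[-109.27011763  -58.15966006  279.91307998] 8.875 [  7.02272168 -10.62735436  -4.54474447] 21.28229046277487
[[-7.7, -2.6, -8.6], [-7.0, -2.4, -9.1], [-6.4, -2.2, -9.7], [-5.7, -1.9, -10.1], [-4.9, -1.7, -10.6], [-4.2, -1.4, -10.9], [-3.4, -1.1, -11.2], [-2.6, -0.9, -11.5], [-1.7, -0.6, -11.6], [-0.9, -0.3, -11.7], [-0.1, -0.0, -11.8], [0.8, 0.3, -11.7], [1.6, 0.5, -11.7], [2.4, 0.8, -11.5], [3.2, 1.1, -11.3], [4.0, 1.4, -11.0]]
```

Gripped at the grip's 22 mm. Firm up and pull through the arc.

Call:
{"api": "carry_out", "payload": {
  "increments": [1,-3,0,0,0,0,1,-3,0,0,0,0,-7.7,-2.6,-8.6,0,0,0,-7,-2.4,-9.1,0,0,0,-6.4,-2.2,-9.7,0,0,0,-5.7,-1.9,-10.1,0,0,0,-4.9,-1.7,-10.6,0,0,0,-4.2,-1.4,-10.9,0,0,0,-3.4,-1.1,-11.2,0,0,0,-2.6,-0.9,-11.5,0,0,0],
  "newtons": 50
}}

```text
clock: 10.12
position: [0.5247, -0.2171, 0.1976]
ee_rot: [-0.516, 3.098, 0.006]
force: [-0.8, 7.7, 5.9]
width: 0.227
gripper_force: 50.0
```

Call:
{"api": "carry_out", "payload": {
  "increments": [-1.7,-0.6,-11.6,0,0,0,-0.9,-0.3,-11.7,0,0,0,0,0,-11.8,0,0,0,0.8,0.3,-11.7,0,0,0,1.6,0.5,-11.7,0,0,0,2.4,0.8,-11.5,0,0,0,3.2,1.1,-11.3,0,0,0,0,0,0,0,0,0]
}}

```text
clock: 11.12
position: [0.5305, -0.2152, 0.118]
ee_rot: [-0.516, 3.098, 0.006]
force: [-6.6, 10.8, 23.7]
width: 0.23
gripper_force: 50.0
```

```bash
python3 - <<'E'
from h import *
q=np.load('q.npy'); s=readout.observe(); p=R.from_euler('z',-q[2]).apply((s['position']-[q[0],q[1],0])*1000);print(p, s['clock'],s['force'],R.from_euler('z',-q[2]).apply(s['force']),s['ft_torque'],s['width']*92)
E
```

```text
[-146.62195499  -58.02000649  118.00563105] 11.125 [-6.59859955 10.84571741 23.74767288] [-2.75219582 12.39340632 23.74767288] [ 2.46121461  1.47968911 -0.03740751] 21.13995800838748
```

Call:
{"api": "carry_out", "payload": {
  "increments": [-1,2,-3,0,0,0,-1,2,-3,0,0,0,0,0,-2,0,0,0,0,0,0,0,0,0,0,0,0,0,0,0,0,0,0,0,0,0],
  "newtons": 60
}}

```text
clock: 11.88
position: [0.5313, -0.215, 0.1157]
ee_rot: [-0.511, 3.09, -0.003]
force: [-16.8, 6.6, 69.7]
width: 0.224
gripper_force: 60.0
```

```bash
python3 - <<'E'
from h import *
import cv2
q=np.load('q.npy'); s=readout.observe(); p=R.from_euler('z',-q[2]).apply((s['position']-[q[0],q[1],0])*1000);print(p, s['clock'],s['force'],s['width']*92)
cv2.imwrite('pics/s4.png',cv2.resize(vision.get_image('scene')[100:290,200:400,::-1],None,fx=3,fy=3,interpolation=2))
E
```

```text
[-145.72311017  -58.04396296  115.70597615] 11.875 [-16.78618657   6.57849851  69.67643181] 20.618329301181035
```

View pics/s4.png

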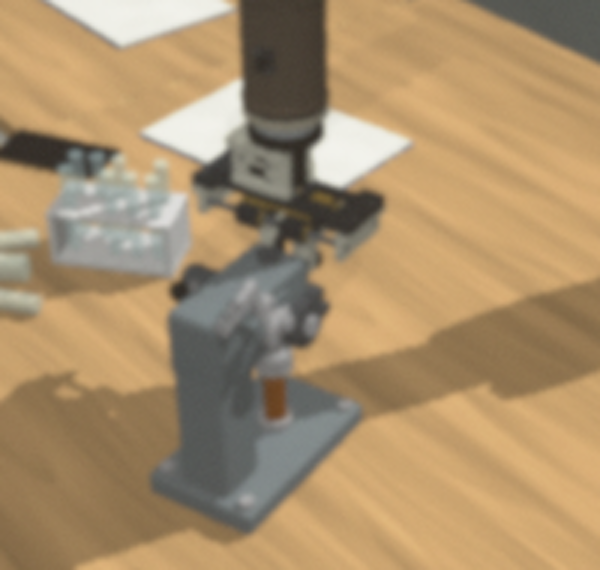

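Against the stop: 70 N at the wrist, the bell on the vial's cap, catch back, vial upright at (275,400). Easing slightly, then handing in.

Call:
{"api": "carry_out", "payload": {
  "increments": [0,0,3,0,0,0,0,0,0,0,0,0,0,0,0,0,0,0]
}}

```text
clock: 12.3
position: [0.531, -0.2151, 0.1168]
ee_rot: [-0.511, 3.092, -0.004]
force: [-9.5, 4.0, 49.3]
width: 0.227
gripper_force: 60.0
```

```bash
python3 - <<'E'
from h import *
s=readout.observe();print(s['position'],s['force'],s['gripper_force'])
if s['force'][2]>30 and s['position'][2]<.119: print(arm.sign_off())
E
```

```text
[ 0.53095273 -0.21505325  0.11676388] [-9.49227593  4.01098487 49.32667974] 59.977372884750366
the job is handed in; nothing more can be done
None
```

I flipped the catch fully back, pulled the lever to its stop and handed the job in at about 12.3 s, still holding the lever down with about 49 N at the wrist; the vial looked upright under the bell in the last picture, and no verdict came back.

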